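# Lock the gas torch into its bench clamp

## Robot

A 7-joint arm with a two-finger parallel gripper is mounted at the origin on a cart in front of the work surface, level with it; the furniture and walls round the work are solid. World frame = base frame: x ahead of the robot, y to its left, z up, the work surface at z = 0. Lengths are in m, angles in rad, forces in N, time in s.
With the tool pointing down it reaches from about 0.4 to 0.85 m from the base axis. Payload 10.4 kg.
Tool frame: the origin (TCP) lies at the very end of the fingers, on their centre line; the grasp point (between the pads) lies 19 mm behind it (manip.tcp_to_grasp is the z of the grasp point in the tool frame, in m); z points along the fingers, x is the direction in which the jaws open and shut, and the axes are right-handed (so a half turn about z gives the same grasp; the last joint's range is limited). The gripper opens to 85 mm and grips with 20 to 120 N. Pads are 22 mm wide; open, the fingers measure 114 mm over their backs; the gripper's body (76 mm by 85 mm) begins 54 mm behind the grasp point. The pads swing forward as they close: fully open they stand 13 mm farther back than shut.
Start: joints at [1.216, 0.332, -0.065, 1.46, 0.022, 1.35, -0.088], TCP at [0.204, -0.591, 0.231] pointing down, gripper open.
Joint ranges: [-2.6, 2.6], [-0.5, 2.12], [-1.47, 1.34], [0.16, 2.42], [-1.27, 4.41], [0.06, 2.06], [-2.6, 2.6]. Speed limits (rad/s): [2.22, 2.22, 2.79, 2.79, 3.14, 3.14, 3.14].

## Interface

Orientations are given as a unit quaternion [x, y, z, w].
In Python, from workcell import manip gives the robot as it stands.
- The arm moves only by the tool servo_tool, never from a script. Its argument "moves" is a list of rows, each an object with "travel": the shift along the tool's x, y, z in mm, a list of three; "dr": the turn, a rotation vector about the tool's x, y, z in degrees, a list of three. A call has 1 to 12 rows; each row shifts and turns the commanded pose from where the row before left it, along the tool's axes as they then stand; what a row does not reach is not made up. A row lasts 1/8 s, in which the tool goes at most 62.5 mm and 10.7 degrees, less where a joint would pass 70% of its speed; a pose out of reach is approached as far as the arm can. A call is refused whole if a number of a shift passes 62.5 or a number of a turn 10.7, either way. A call with a gripper value outside its range is refused whole. "claw" is the closure, from 0 (fully open) to 1 (shut), set as the call begins (left out, the last holds). The fingers move at their own pace and stop on an object; "squeeze" is the grip in N (left out, the last holds). Time passes only in rows, so rows that do not move let the fingers close. It gives the time, the measured TCP pose, the force and the opening at its end, in the units of the state.
- manip.get_obs(): the state, without advancing time (a new reading comes with each control period).
- manip.camera(name): name is "scene" or "top" or "wrist"; returns the picture (400x640x3 uint8, blue, green, red); there is no depth.
- manip.calibration(name): a dict with "intrinsics" (3x3 intrinsics, pixels), "view" (4x4, takes a point from world to camera coordinates). Camera axes: x right, y down, z forward; pixel columns grow to the right and rows downward; lengths in m; the calibration is good to about 2 mm. A picture is of the moment at which its call begins: read the wrist's pose just before it. calibration takes no time and is no camera call; for the wrist camera it gives the pose at the moment of the call.
- manip.hand_in(): hands the job in, once; it reports no verdict.
The state is a dict: "clock": time; "joint_pos": joint angles; "joint_velocities": joint speeds; "tau": joint torques, N m; "position": TCP position; "ee_rot": TCP orientation; "ft_force": force on the tool from outside, world axes, zero at the start; "torque": the same for the moment, N m; "grip_width": opening from 0.0 (shut) to 1.0 (fully open).
Only numpy, scipy, OpenCV 4.12 (cv2) and the standard library are available. Lean on these libraries where they do the work, as an engineer would, in place of code of your own. Each camera call takes 0.05 s, during which the arm holds its last target. There are 200 camera calls.

## Task

Lay the brass gas torch in the two blue saddles of the bench clamp, its black knob in the saddle at the far end of the long rail and its side nozzle on the small rubber-topped rest, while the lever is still up. Then press the red-handled sprung lever down until the catch clicks and holds it down by itself, and let go; the catch sits at a different height each time, so feel for the click, and stop there without crushing the rubber buffer under the lever's pin. Leave the copper beaker, the white timer and the copper jug where they are.

Things in the scene. Friction and masses are not known exactly. Their poses are not given: they have to be found in the camera images.
- torch_clamp: Bench clamp fixed to the bench: 8 mm dark steel plate, blue parts. Origin on the bench in the lever's plane; x from handle end to hinge, y along the long rail, z up. Offsets in its frame, mm: plate x -82 to 103, y -40 to 35; rail x -21 to 41 on to y 160; two saddles, 10 mm thick, at y -20 and 142: groove centre x 10, 26 wide, floor at z 30, flared cheeks to z 48.
- cradle_mid (a point): Fixed point between the saddles where point torch_mid belongs: x 10, y 62, z 41.5 mm in the clamp's frame. The torch then lies along the clamp's y, its axes agreeing with the clamp's. Only the flat rail (top at z 8 mm) is below, so the fingers have room.
- nozzle_rest (a point): Top centre of the rubber-topped block (24 x 18 mm, top at z 35 mm) beside the rail that carries the torch's side nozzle; fixed to the clamp at x -37, y 124 mm.
- lever_hinge (a point): Point on the lever's hinge axis in the lever's plane: x 85, y 0, z 64 mm in the clamp's frame; the axis runs along the clamp's y.
- clamp_lever (a joint): Lever angle, rad: 0 = up at rest (handle rising 1.35 rad above level), 1.35 = level; grows as pressed. Spring: 3 N at the handle at 0, 10 N level. Over the last 35 mm of handle travel the pin pushes a sprung hook aside (2 to 5 N more); the hook snaps over it (force drops 2 to 4 N). The catch, set anew each time, then holds it somewhere from 1.28 to 1.37. Not caught, it springs back to 0.
- lever_grip (a point): Place to press: top of the red sleeve, 155 mm from the hinge axis along the lever and 9 mm square off its centre line. Sleeve 18 mm thick, 129 to 177 mm from the hinge. Lever up: it is near x 60, z 217 mm in the clamp's frame; level: x -70, z 73. A steel bar, 10 mm wide, joins it to the hinge; a 10 mm thick cross pin 130 mm from the hinge sticks out to y -29.
- buffer (a joint): How far the small black rubber buffer under the lever's pin is squashed, m: 0 = free. The pin meets it about 3 mm below where the catch holds it; then the force at the handle rises by about 4 N per mm of handle travel. More than 0.0035 counts as crushed.
- clamp_foot: Sprung round rubber foot (16 mm wide) under the lever, 75 mm from the hinge; with the lever caught it presses on the torch at the clamp's y = 0 with 1 to 5 N.
- gas_torch: Brass gas torch, 184 mm long, 69 wide, lying flat, 23 thick, about 240 g; origin on its underside, z up. In its frame, mm: straight round body 23 thick along y at x 23.5, from y -92 (plain end) to 32, and in line with it the black gas knob, 23 thick, y 69 to 92. A nozzle branches off to x -33 between y 10 and 71. Centre of mass x 17, y -4.
- torch_mid (a point): (The torch starts on a white board, 3 mm thick.) Point on the axis of the torch's straight body, 92 mm from its plain end (torch frame x 23.5, y 0, z 11.5 mm): a good place to grasp across the body, from above.
- torch_knob (a point): Centre of the torch's black knob, 80 mm along the torch's y from torch_mid.
- copper_beaker: Copper beaker, 68 mm wide, 56 mm high, standing beyond the work; leave it. Origin under its centre.
- kitchen_timer: White countdown timer, 62 x 68 x 22 mm; leave it. Origin under its centre.
- copper_jug: Round copper jug, 85 mm wide, 83 mm high; leave it. Origin under its centre.

How it is judged:
On the way:
1. the torch lies in both saddles and on the nozzle rest while the lever is still up (x of torch_mid in the frame of torch_clamp between 0.004 and 0.016 m and y of torch_mid in the frame of torch_clamp between 0.047 and 0.077 m and z of torch_mid in the frame of torch_clamp between 0.0375 and 0.0455 m and x of torch_knob in the frame of torch_clamp between 0.002 and 0.018 m and z of torch_knob in the frame of torch_clamp between 0.0365 and 0.0465 m and y of torch_knob in the frame of torch_clamp above 0.12 m and angle between gas_torch's own z axis and vertical below 0.2 rad and value of joint clamp_lever below 0.3 rad), for 0.2 s.
At the end, for the whole second after the job is handed in: The catch alone holds the lever down (past 1.25 rad, at rest), its foot bears on the torch, and the torch rests in both saddles, knob at the rail's far end: within 6 mm across, 4 mm in height (knob 8 and 5 mm), 15 mm lengthways, rolled under 0.2 rad (value of joint clamp_lever above 1.25 rad and velocity of joint clamp_lever between -0.05 and 0.05 rad/s and contact force between clamp_foot and gas_torch above 0.3 N and linear speed of gas_torch below 0.02 m/s and x of torch_mid in the frame of torch_clamp between 0.004 and 0.016 m and y of torch_mid in the frame of torch_clamp between 0.047 and 0.077 m and z of torch_mid in the frame of torch_clamp between 0.0375 and 0.0455 m and x of torch_knob in the frame of torch_clamp between 0.002 and 0.018 m and z of torch_knob in the frame of torch_clamp between 0.0365 and 0.0465 m and y of torch_knob in the frame of torch_clamp above 0.12 m and angle between gas_torch's own z axis and vertical below 0.2 rad); the robot touches nothing.
It fails at once if the rubber buffer is crushed (squashed by more than 3.5 mm) (value of joint buffer above 0.0035 m).
It fails at once if the copper beaker is moved by more than 30 mm (distance of copper_beaker from where it was at the start of the episode above 0.03 m).
It fails at once if the kitchen timer is moved by more than 30 mm (distance of kitchen_timer from where it was at the start of the episode above 0.03 m).
It fails at once if the copper jug is moved by more than 30 mm (distance of copper_jug from where it was at the start of the episode above 0.03 m).
It also fails if it takes over 67 s, if anything falls off the work surface, if the arm or the gripper's body presses on something with over 40 N, if the wrist force passes 120 N, or if a joint passes its speed limit or range.

## Working session

There is one attempt and no reset: what is moved stays moved. The work goes in short steps, Python scripts to look and compute and a tool call to move; the robot and the scene stay as the last step left them, time stands still between calls to the robot, and variables do not carry over. Pictures are saved under pics/ and viewed, on a budget of 10 in all, crops included, one or two more only if the job needs it, and the job is handed in when it is done.

Besides the shell and the picture viewer there is one more tool, called as name(argument=value, ...), one argument or row to a line, values as JSON. servo_tool: Moves the arm, as the interface text tells. Its arguments: {"type":"object","properties":{"moves":{"type":"array","items":{"type":"object","properties":{"travel":{"type":"array","items":{"type":"number"}},"dr":{"type":"array","items":{"type":"number"}}}}},"claw":{"type":"number"},"squeeze":{"type":"number"}},"required":["moves"]}

```bash
mkdir -p pics; cat > h.py <<'E'
import numpy as np, cv2
from workcell import manip
from scipy.spatial.transform import Rotation as R
def snap(n,f):
    c=manip.calibration(n); im=manip.camera(n); cv2.imwrite('pics/'+f+'.png',im); np.savez('pics/'+f+'.npz',K=c['intrinsics'],V=c['view']); return im
def ray(f,u,v):
    d=np.load('pics/'+f+'.npz'); K,V=d['K'],d['V']; Rm=V[:3,:3]; o=-Rm.T@V[:3,3]
    r=Rm.T@np.linalg.inv(K)@[u,v,1]; return o,r
def onz(f,u,v,z):
    o,r=ray(f,u,v); return o+r*(z-o[2])/r[2]
def proj(f,p):
    d=np.load('pics/'+f+'.npz'); q=d['K']@(d['V'][:3,:3]@np.array(p)+d['V'][:3,3]); return q[:2]/q[2]
E
python3 - <<'E'
from h import *
a=snap('top','t0'); b=snap('scene','s0')
o=manip.get_obs(); print(o); print(manip.tcp_to_grasp)
for n in('t0','s0'): print(ray(n,320,200)[0],ray(n,320,200)[1])
E
```

```text
{'clock': 0.1, 'joint_pos': array([ 1.21639833,  0.33284191, -0.06467133,  1.46086674,  0.02158599,
        1.34988084, -0.08851322]), 'joint_velocities': array([ 0.00130552, -0.00017417,  0.00035768, -0.00196372,  0.00117589,
       -0.00116399, -0.00075625]), 'tau': array([ 2.26128839e-03, -6.26748562e+01,  4.98431653e-02, -3.92429209e+01,
        1.63208490e-02,  7.04912425e-03, -2.71536709e-05]), 'position': array([ 0.20346611, -0.59059978,  0.23057016]), 'ee_rot': array([ 8.14162221e-01, -5.80637111e-01, -5.45189516e-04, -3.55993105e-04]), 'ft_force': array([ 0.13013711,  0.13334708, -1.36576102]), 'torque': array([ 0.01237053, -0.03546097,  0.02243056]), 'grip_width': 1.001311057227732}
-0.0187
[0.41421483 0.14447524 1.07663397] [ 0.11277625 -0.00316683 -0.99374582]
[0.14451961 0.89219572 0.60197133] [ 0.37259848 -0.78737208 -0.49179601]
```

View pics/t0.png

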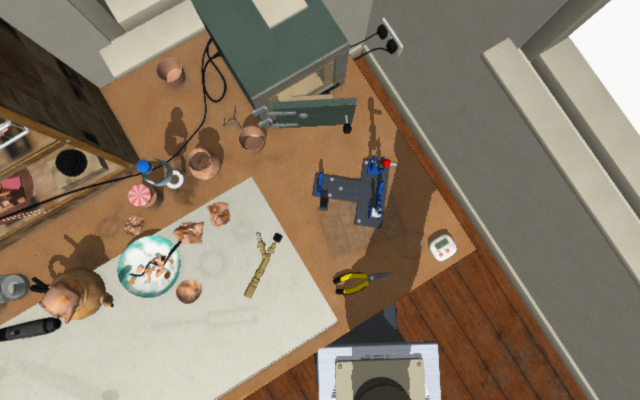

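View pics/s0.png

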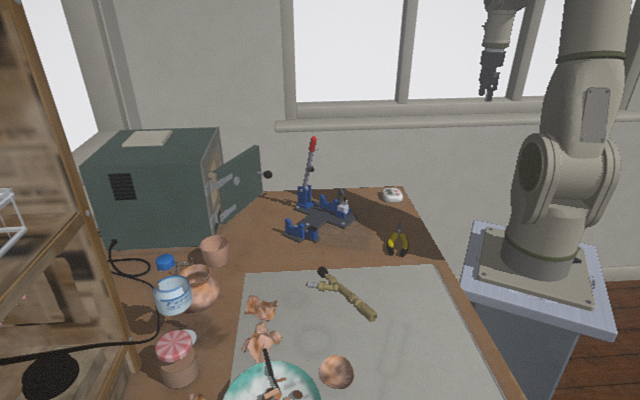

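```bash
python3 - <<'E'
from h import *
a=cv2.imread('pics/t0.png')[135:305,235:415]; a=cv2.resize(a,None,fx=4.4,fy=3.5,interpolation=cv2.INTER_CUBIC)
a=cv2.resize(cv2.imread('pics/t0.png')[140:305,235:405],None,fx=3.6,fy=3.6,interpolation=cv2.INTER_CUBIC)
cv2.imwrite('pics/t0c.png',a)
for p in[(250,295),(278,237),(320,190),(375,190),(441,247),(202,163),(188,291)]: print(p,onz('t0',*p,0.012))
im=cv2.imread('pics/t0.png'); hsv=cv2.cvtColor(im,cv2.COLOR_BGR2HSV)
m=cv2.inRange(hsv,(15,60,40),(32,255,255)); m[:, :240]=0;m[:,290:]=0;m[:225]=0;m[302:]=0
n,l,s,c=cv2.connectedComponentsWithStats(m)
for i in range(1,n):
  if s[i,4]>8: print('brass',s[i],c[i])
m=cv2.inRange(hsv,(105,120,40),(130,255,255)); m[:, :300]=0
n,l,s,c=cv2.connectedComponentsWithStats(m)
for i in range(1,n):
  if s[i,4]>8: print('blue',s[i],c[i])
E
```

```text
(250, 295) [0.28847782 0.33195554 0.012     ]
(278, 237) [0.43838896 0.25615942 0.012     ]
(320, 190) [0.56238121 0.14034732 0.012     ]
(375, 190) [ 0.55842113 -0.00941333  0.012     ]
(441, 247) [ 0.39922243 -0.18054381  0.012     ]
(202, 163) [0.64513905 0.45985055 0.012     ]
(188, 291) [0.30376199 0.49425988 0.012     ]
brass [281 225   9   6  22] [285.95454545 227.22727273]
brass [244 241  32  57 490] [259.43265306 267.91836735]
blue [367 156  15  20 167] [373.41317365 168.07784431]
blue [316 172   8  24 101] [319.56435644 183.88118812]
blue [376 181   8  24 124] [379.4516129  192.81451613]
blue [368 206   4  12  30] [369.53333333 211.23333333]
```

View pics/t0c.png

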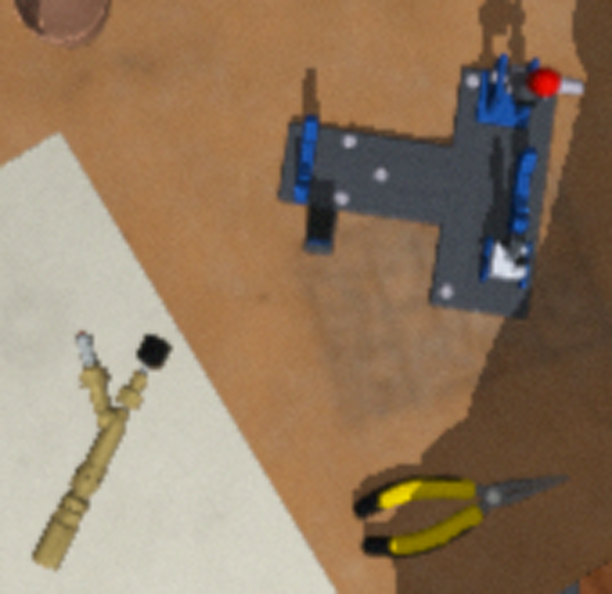

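```bash
python3 - <<'E'
from h import *
far=onz('t0',319.8,183.9,.04); near=onz('t0',379.9,192.8,.04); rest=onz('t0',323.9,199.2,.035)
print(far,near,rest,np.linalg.norm(far-near))
y=(far-near)[:2]; y/=np.linalg.norm(y); x=np.array([y[1],-y[0]]); yaw=np.arctan2(-y[0],y[1]);print('yaw',np.degrees(yaw))
mid=(far+near)[:2]/2+y*1e-3; O=mid-10e-3*x-62e-3*y
print('O',O,'mid',mid,'rest in clamp',(rest[:2]-O)@x,(rest[:2]-O)@y)
for n,(X,Y,Z) in dict(c1=(103,-40,8),c2=(103,35,8),c3=(-82,-40,8),c4=(-82,35,8),r1=(41,160,8),r2=(-21,160,8),rest=(-37,124,35)).items():
  p=proj('t0',[*(O+x*X/1e3+y*Y/1e3),Z/1e3]); print(n,(p-[235,140])*3.6)
k=onz('t0',277.7,237.5,.020); e=onz('t0',248,296,.014); d=(k-e)[:2]
print('torch',k,e,np.linalg.norm(d), 'yaw',np.degrees(np.arctan2(-d[0],d[1])), 'mid', e[:2]+d/np.linalg.norm(d)*.092)
c=manip.calibration('wrist'); o=manip.get_obs(); V=c['view']; T=R.from_quat(o['ee_rot']); Rm=V[:3,:3]
print('cam in tool', T.inv().apply(-Rm.T@V[:3,3]-o['position']), '\n',T.as_matrix(),'\n',T.as_matrix().T@Rm.T,c['intrinsics'])
E
```

```text
[0.57481517 0.14054719 0.04      ] [ 0.54679838 -0.01806077  0.04      ] [0.53428308 0.1307576  0.035     ] 0.16106341869469631
yaw -10.017489859028071
O [0.54034835 0.00291266] mid [0.56098072 0.06222797] rest in clamp -0.02821127564597639 0.12484085968150929
c1 [557.59148156  80.41391837]
c2 [460.74737985  66.07637382]
c3 [526.21801776 319.71939927]
c4 [427.47850019 305.09310612]
r1 [287.303434  121.0968096]
r2 [275.09508845 201.04016777]
rest [319.42302926 225.01694568]
torch [0.43690687 0.25613533 0.02      ] [0.28630123 0.33685502 0.014     ] 0.17087342806259548 yaw -118.1898503807789 mid [0.36738884 0.29339471]
cam in tool [ 0.0005504  -0.08468301 -0.14314557] 
 [[ 3.25720497e-01 -9.45465987e-01 -4.74339798e-04]
 [-9.45465211e-01 -3.25720838e-01  1.21278680e-03]
 [-1.30115103e-03  5.34422562e-05 -9.99999152e-01]] 
 [[ 9.99999139e-01 -1.25767344e-03 -3.74117880e-04]
 [ 1.31085588e-03  9.44951857e-01  3.27206768e-01]
 [-5.79958770e-05 -3.27206977e-01  9.44952692e-01]] [[288.09001552   0.         318.66900236]
 [  0.         288.09001552 199.00730636]
 [  0.           0.           1.        ]]
```

```bash
cat >> h.py <<'E'
def plan(wps, start=None):
    """wps: list of (x,y,z,yaw_deg of tool x). prints rows, tool down; shift in row-start axes"""
    o=manip.get_obs(); p=o['position'].copy(); T=R.from_quat(o['ee_rot']) 
    for x,y,z,w in wps:
        g=np.array([x,y,z]); c,s=np.cos(np.radians(w)),np.sin(np.radians(w)); G=R.from_matrix(np.array([[c,s,0],[s,-c,0],[0,0,-1]]).T if 0 else np.column_stack([[c,s,0],[s,-c,0],[0,0,-1]]))
        rv=np.degrees((T.inv()*G).as_rotvec()); n=int(max(np.ceil(np.linalg.norm(g-p)/.060),np.ceil(np.linalg.norm(rv)/10),1))
        for k in range(n):
            d=np.round(T.inv().apply(g-p)*1e3/(n-k)); r=np.round(np.degrees((T.inv()*G).as_rotvec())/(n-k),1)
            print('{"travel":%s,"dr":%s}'%(d.astype(int).tolist(),r.tolist()),end=',')
            p=p+T.apply(d/1e3); T=T*R.from_rotvec(r,degrees=True)
        print()
def st():
    o=manip.get_obs(); T=R.from_quat(o['ee_rot']).as_matrix(); print('t %.2f'%o['clock'],'q',np.round(o['joint_pos'],2),'p',np.round(o['position'],4),'yaw %.1f'%np.degrees(np.arctan2(T[1,0],T[0,0])),'z',np.round(T[:,2],3),'F',np.round(o['ft_force'],1),'w',round(o['grip_width'],3))
E
python3 - <<'E'
from h import *
plan([(.3,-.45,.36,-71),(.45,-.2,.37,-71),(.47,0,.37,-75),(.44,.17,.33,-90),(.365,.295,.25,-116)])
E
```

```text
{"travel":[-25, -34, -32],"dr":[0.0, 0.0, 0.0]},{"travel":[-26, -34, -32],"dr":[0.0, 0.0, 0.0]},{"travel":[-25, -35, -33],"dr":[0.0, 0.0, 0.0]},{"travel":[-26, -34, -32],"dr":[0.0, 0.1, 0.0]},
{"travel":[-37, -45, -2],"dr":[0.0, -0.0, 0.0]},{"travel":[-38, -45, -2],"dr":[0.0, -0.0, 0.0]},{"travel":[-37, -44, -2],"dr":[0.0, -0.0, 0.0]},{"travel":[-38, -45, -2],"dr":[0.0, -0.0, 0.0]},{"travel":[-37, -44, -2],"dr":[0.0, -0.0, 0.0]},
{"travel":[-46, -21, 0],"dr":[0.0, -0.0, 1.0]},{"travel":[-46, -20, 0],"dr":[0.0, -0.0, 1.0]},{"travel":[-46, -20, 0],"dr":[0.0, -0.0, 1.0]},{"travel":[-47, -19, 0],"dr":[0.0, -0.0, 1.0]},
{"travel":[-57, -5, 13],"dr":[-0.0, -0.0, 5.0]},{"travel":[-58, 0, 13],"dr":[-0.0, -0.0, 5.0]},{"travel":[-57, 5, 13],"dr":[-0.0, -0.0, 5.0]},
{"travel":[-42, 25, 27],"dr":[-0.0, -0.0, 8.7]},{"travel":[-37, 31, 27],"dr":[-0.0, -0.0, 8.7]},{"travel":[-32, 37, 26],"dr":[-0.0, -0.0, 8.6]},
```

servo_tool(
  moves=[
    {"travel": [-25,-34,-32]},
    {"travel": [-26,-34,-32]},
    {"travel": [-25,-35,-33]},
    {"travel": [-26,-34,-32]},
    {"travel": [-37,-45,-2]},
    {"travel": [-38,-45,-2]},
    {"travel": [-37,-44,-2]},
    {"travel": [-38,-45,-2]},
    {"travel": [-37,-44,-2]},
  ],
  claw=0,
)

```text
$.moves[0]: bad value
```

servo_tool(
  moves=[
    {"travel": [-46,-21,0],"dr": [0,0,1]},
    {"travel": [-46,-20,0],"dr": [0,0,1]},
    {"travel": [-46,-20,0],"dr": [0,0,1]},
    {"travel": [-47,-19,0],"dr": [0,0,1]},
    {"travel": [-57,-5,13],"dr": [0,0,5]},
    {"travel": [-58,0,13],"dr": [0,0,5]},
    {"travel": [-57,5,13],"dr": [0,0,5]},
    {"travel": [-42,25,27],"dr": [0,0,8.7]},
    {"travel": [-37,31,27],"dr": [0,0,8.7]},
    {"travel": [-32,37,26],"dr": [0,0,8.6]},
    {"travel": [0,0,0]},
  ],
)

```text
$.moves[10]: bad value
```

```bash
python3 - <<'E'
from h import *
st(); plan([(.365,.295,.25,-116)])
E
```

```text
t 0.10 q [ 1.22  0.33 -0.06  1.46  0.02  1.35 -0.09] p [ 0.2035 -0.5906  0.2306] yaw -71.0 z [-0.     0.001 -1.   ] F [ 0.1  0.1 -1.4] w 1.001
{"travel":[-49, -28, -1],"dr":[0.0, 0.0, 2.8]},{"travel":[-50, -25, -1],"dr":[0.0, 0.0, 2.8]},{"travel":[-52, -23, -1],"dr":[0.0, 0.0, 2.8]},{"travel":[-53, -20, -1],"dr":[0.0, 0.0, 2.8]},{"travel":[-53, -17, -1],"dr":[0.0, 0.0, 2.8]},{"travel":[-54, -15, -1],"dr":[0.0, 0.0, 2.8]},{"travel":[-55, -12, -1],"dr":[0.0, 0.0, 2.8]},{"travel":[-55, -10, -1],"dr":[0.0, 0.0, 2.8]},{"travel":[-56, -7, -1],"dr":[0.0, 0.0, 2.8]},{"travel":[-56, -4, -1],"dr":[0.0, 0.0, 2.8]},{"travel":[-56, -1, -1],"dr":[0.0, 0.0, 2.8]},{"travel":[-56, 1, -1],"dr":[0.0, 0.0, 2.8]},{"travel":[-56, 4, -2],"dr":[0.0, 0.0, 2.9]},{"travel":[-56, 7, -1],"dr":[0.0, 0.0, 2.8]},{"travel":[-56, 10, -2],"dr":[0.0, 0.0, 2.9]},{"travel":[-55, 13, -1],"dr":[0.1, 0.1, 2.8]},
```

dr is required in every row.

servo_tool(
  moves=[
    {"travel": [-25,-34,-32],"dr": [0,0,0]},
    {"travel": [-26,-34,-32],"dr": [0,0,0]},
    {"travel": [-25,-35,-33],"dr": [0,0,0]},
    {"travel": [-26,-34,-32],"dr": [0,0,0]},
    {"travel": [-37,-45,-2],"dr": [0,0,0]},
    {"travel": [-38,-45,-2],"dr": [0,0,0]},
    {"travel": [-37,-44,-2],"dr": [0,0,0]},
    {"travel": [-38,-45,-2],"dr": [0,0,0]},
    {"travel": [-37,-44,-2],"dr": [0,0,0]},
  ],
  claw=0,
)

```text
clock: 1.23
position: [0.4504, -0.1986, 0.3702]
ee_rot: [0.814, -0.581, 0.0, 0.0]
ft_force: [1.1, -1.4, -0.3]
grip_width: 1.002
```

```bash
python3 - <<'E'
from h import *
st(); plan([(.47,0,.37,-75),(.44,.17,.33,-90),(.365,.295,.25,-116)])
E
```

```text
t 1.23 q [ 0.75  0.02 -0.43  1.54  0.01  1.58 -0.92] p [ 0.4504 -0.1986  0.3702] yaw -71.0 z [-0. -0. -1.] F [ 1.1 -1.4 -0.3] w 1.002
{"travel":[-45, -21, 0],"dr":[0.0, -0.0, 1.0]},{"travel":[-46, -20, 0],"dr":[0.0, -0.0, 1.0]},{"travel":[-46, -19, 0],"dr":[0.0, -0.0, 1.0]},{"travel":[-46, -18, 0],"dr":[0.0, -0.0, 1.0]},
{"travel":[-57, -5, 13],"dr":[0.0, -0.0, 5.0]},{"travel":[-58, 0, 14],"dr":[0.0, -0.0, 5.0]},{"travel":[-58, 5, 13],"dr":[0.0, -0.0, 5.0]},
{"travel":[-42, 25, 27],"dr":[0.0, -0.0, 8.7]},{"travel":[-37, 31, 27],"dr":[0.0, -0.0, 8.7]},{"travel":[-32, 36, 26],"dr":[0.0, -0.0, 8.6]},
```

servo_tool(
  moves=[
    {"travel": [-46,-21,0],"dr": [0,0,1]},
    {"travel": [-46,-20,0],"dr": [0,0,1]},
    {"travel": [-46,-19,0],"dr": [0,0,1]},
    {"travel": [-46,-18,0],"dr": [0,0,1]},
    {"travel": [-57,-5,13],"dr": [0,0,5]},
    {"travel": [-58,0,14],"dr": [0,0,5]},
    {"travel": [-58,5,13],"dr": [0,0,5]},
    {"travel": [-42,25,27],"dr": [0,0,8.7]},
    {"travel": [-37,31,27],"dr": [0,0,8.7]},
    {"travel": [-32,36,26],"dr": [0,0,8.6]},
    {"travel": [0,0,0],"dr": [0,0,0]},
  ],
)

```text
clock: 2.6
position: [0.3738, 0.264, 0.2771]
ee_rot: [-0.572, 0.82, 0.002, 0.01]
ft_force: [0.9, -0.5, -0.0]
grip_width: 0.997
```

```bash
python3 - <<'E'
from h import *
st(); snap('wrist','w1')
E
```

```text
t 2.60 q [ 0.5  -0.06 -1.14  1.78 -0.06  1.37 -2.55] p [0.3738 0.264  0.2771] yaw -110.2 z [ 0.014  0.015 -1.   ] F [ 0.9 -0.5 -0. ] w 0.997
```

View pics/w1.png

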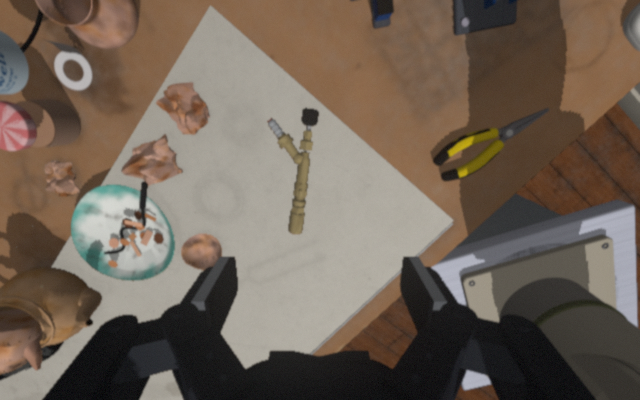

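```bash
python3 - <<'E'
from h import *
k=onz('w1',310,116,.022); e=onz('w1',296.5,232,.012); d=(k-e)[:2]
print(k,e,np.linalg.norm(d),'yaw',np.degrees(np.arctan2(-d[0],d[1])),'mid',e[:2]+d/np.linalg.norm(d)*.092)
im=cv2.imread('pics/w1.png'); hsv=cv2.cvtColor(im,cv2.COLOR_BGR2HSV)
m=cv2.inRange(hsv,(15,60,40),(35,255,255)); m[:,:265]=0;m[:,330:]=0;m[:100]=0;m[240:]=0
for v in range(165,240,8):
  u=np.nonzero(m[v])[0]
  if len(u): print(v,u.min(),u.max(),onz('w1',(u.min()+u.max())/2,v,.0145))
E
```

```text
[0.44128295 0.25646139 0.022     ] [0.28557522 0.33885714 0.012     ] 0.17616457406064026 yaw -117.88642040697287 mid [0.36689186 0.29582687]
165 299 308 [0.38118655 0.28971791 0.0145    ]
173 298 307 [0.37073599 0.29533955 0.0145    ]
181 297 306 [0.36009193 0.30106529 0.0145    ]
189 295 306 [0.34924894 0.30689803 0.0145    ]
197 295 304 [0.33820139 0.31284082 0.0145    ]
205 293 303 [0.32719941 0.31960396 0.0145    ]
213 291 303 [0.31572703 0.3257834  0.0145    ]
221 290 303 [0.3037718  0.33136145 0.0145    ]
229 289 301 [0.29210747 0.33850574 0.0145    ]
```

```bash
python3 - <<'E'
from h import *
plan([(.367,.2955,.12,-112),(.367,.2955,.05,-112)])
E
```

```text
{"travel":[-8, 7, 53],"dr":[-0.1, 0.4, 0.5]},{"travel":[-9, 7, 52],"dr":[-0.2, 0.4, 0.6]},{"travel":[-9, 6, 53],"dr":[-0.2, 0.3, 0.5]},
{"travel":[0, 0, 35],"dr":[0.0, 0.0, 0.0]},{"travel":[0, 0, 35],"dr":[0.0, 0.0, 0.0]},
```

servo_tool(
  moves=[
    {"travel": [-8,7,53],"dr": [-0.1,0.4,0.5]},
    {"travel": [-9,7,52],"dr": [-0.2,0.4,0.6]},
    {"travel": [-9,6,53],"dr": [-0.2,0.3,0.5]},
    {"travel": [0,0,0],"dr": [0,0,0]},
  ],
)

```text
clock: 3.15
position: [0.3389, 0.2624, 0.1519]
ee_rot: [-0.563, 0.826, 0.006, 0.016]
ft_force: [0.6, -0.5, 0.5]
grip_width: 1.003
```

```bash
python3 - <<'E'
from h import *
st(); plan([(.367,.2955,.05,-114)])
E
```

```text
t 3.15 q [ 0.78 -0.05 -1.46  2.03 -0.07  1.09 -2.6 ] p [0.3389 0.2624 0.1519] yaw -111.5 z [ 0.02   0.027 -0.999] F [ 0.6 -0.5  0.5] w 1.003
{"travel":[-19, -7, 52],"dr":[-0.2, 0.9, 1.3]},{"travel":[-20, -6, 51],"dr":[-0.3, 1.0, 1.2]},
```

```bash
python3 - <<'E'
from h import *
plan([(.36,.28,.17,-53.5),(.367,.2955,.17,4),(.367,.2955,.17,62)])
E
```

```text
{"travel":[-4, -2, -3],"dr":[-0.2, 0.2, -9.7]},{"travel":[-4, -3, -3],"dr":[-0.2, 0.2, -9.7]},{"travel":[-3, -3, -3],"dr":[-0.3, 0.3, -9.6]},{"travel":[-2, -4, -3],"dr":[-0.2, 0.2, -9.7]},{"travel":[-2, -4, -3],"dr":[-0.3, 0.3, -9.6]},{"travel":[-1, -5, -3],"dr":[-0.2, 0.2, -9.7]},
{"travel":[-1, -3, 0],"dr":[-0.0, 0.0, -9.6]},{"travel":[-1, -3, 0],"dr":[-0.0, 0.0, -9.6]},{"travel":[-1, -3, 0],"dr":[-0.0, 0.0, -9.6]},{"travel":[0, -3, 0],"dr":[-0.0, -0.0, -9.6]},{"travel":[0, -2, 0],"dr":[-0.0, -0.0, -9.5]},{"travel":[1, -2, 0],"dr":[-0.0, -0.0, -9.6]},
{"travel":[0, 0, 0],"dr":[-0.0, -0.0, -9.7]},{"travel":[0, 0, 0],"dr":[-0.0, -0.0, -9.7]},{"travel":[0, 0, 0],"dr":[-0.0, -0.0, -9.6]},{"travel":[0, 0, 0],"dr":[-0.0, -0.0, -9.7]},{"travel":[0, 0, 0],"dr":[-0.0, -0.0, -9.6]},{"travel":[0, 0, 0],"dr":[-0.0, -0.0, -9.7]},
```

servo_tool(
  moves=[
    {"travel": [-4,-2,-3],"dr": [-0.2,0.2,-9.7]},
    {"travel": [-4,-3,-3],"dr": [-0.2,0.2,-9.7]},
    {"travel": [-3,-3,-3],"dr": [-0.3,0.3,-9.6]},
    {"travel": [-2,-4,-3],"dr": [-0.2,0.2,-9.7]},
    {"travel": [-2,-4,-3],"dr": [-0.3,0.3,-9.6]},
    {"travel": [-1,-5,-3],"dr": [-0.2,0.2,-9.7]},
    {"travel": [-1,-3,0],"dr": [0,0,-9.6]},
    {"travel": [-1,-3,0],"dr": [0,0,-9.6]},
    {"travel": [-1,-3,0],"dr": [0,0,-9.6]},
    {"travel": [0,-3,0],"dr": [0,0,-9.6]},
    {"travel": [0,-2,0],"dr": [0,0,-9.5]},
    {"travel": [1,-2,0],"dr": [0,0,-9.6]},
  ],
)

```text
clock: 4.65
position: [0.3701, 0.2976, 0.1736]
ee_rot: [0.999, 0.038, 0.002, -0.002]
ft_force: [-0.5, 1.0, 0.0]
grip_width: 0.998
```

servo_tool(
  moves=[
    {"travel": [0,0,0],"dr": [0,0,-9.7]},
    {"travel": [0,0,0],"dr": [0,0,-9.7]},
    {"travel": [0,0,0],"dr": [0,0,-9.6]},
    {"travel": [0,0,0],"dr": [0,0,-9.7]},
    {"travel": [0,0,0],"dr": [0,0,-9.6]},
    {"travel": [0,0,0],"dr": [0,0,-9.7]},
  ],
)

```text
clock: 5.4
position: [0.3701, 0.2975, 0.1736]
ee_rot: [0.856, 0.517, 0.003, -0.0]
ft_force: [-0.3, -0.7, 0.7]
grip_width: 1.001
```

```bash
python3 - <<'E'
from h import *
st(); plan([(.367,.2955,.06,62),(.367,.2955,.005,62)])
E
```

```text
t 5.40 q [ 0.52  0.35 -1.46  1.88  0.37  1.24  0.03] p [0.3701 0.2975 0.1736] yaw 62.3 z [ 0.004  0.004 -1.   ] F [-0.3 -0.7  0.7] w 1.001
{"travel":[-2, -1, 57],"dr":[0.1, -0.1, 0.2]},{"travel":[-2, -1, 57],"dr":[0.0, -0.2, 0.1]},
{"travel":[0, 0, 55],"dr":[0.0, 0.0, 0.0]},
```

servo_tool(
  moves=[
    {"travel": [-2,-1,57],"dr": [0,-0.2,0.2]},
    {"travel": [-2,-1,57],"dr": [0,-0.2,0.1]},
    {"travel": [0,0,27],"dr": [0,0,0]},
    {"travel": [0,0,0],"dr": [0,0,0]},
  ],
)

```text
clock: 5.9
position: [0.3652, 0.2947, 0.0304]
ee_rot: [0.858, 0.513, -0.002, 0.002]
ft_force: [-0.0, 0.3, 0.4]
grip_width: 1.004
```

```bash
python3 - <<'E'
from h import *
st(); plan([(.367,.2955,.005,62)])
E
```

```text
t 5.90 q [ 0.27  0.52 -1.2   2.02  0.58  1.01 -0.15] p [0.3652 0.2947 0.0304] yaw 61.8 z [-0.002 -0.005 -1.   ] F [-0.   0.3  0.4] w 1.004
{"travel":[2, 1, 25],"dr":[0.0, 0.3, -0.2]},
```

Good. Final descent, close, lift.

servo_tool(
  moves=[
    {"travel": [2,1,12],"dr": [0,0.3,0]},
    {"travel": [0,0,13],"dr": [0,0,0]},
    {"travel": [0,0,0],"dr": [0,0,0]},
  ],
)

```text
clock: 6.28
position: [0.366, 0.2959, 0.0056]
ee_rot: [0.858, 0.514, 0.001, 0.0]
ft_force: [0.5, 0.3, -0.3]
grip_width: 0.999
```

servo_tool(
  moves=[
    {"travel": [0,0,0],"dr": [0,0,0]},
    {"travel": [0,0,0],"dr": [0,0,0]},
    {"travel": [0,0,0],"dr": [0,0,0]},
    {"travel": [0,0,0],"dr": [0,0,0]},
    {"travel": [0,0,0],"dr": [0,0,0]},
    {"travel": [0,0,0],"dr": [0,0,0]},
    {"travel": [0,0,0],"dr": [0,0,0]},
    {"travel": [0,0,0],"dr": [0,0,0]},
  ],
  claw=1,
  squeeze=40,
)

```text
clock: 7.28
position: [0.3662, 0.2963, 0.0064]
ee_rot: [0.858, 0.514, 0.002, 0.0]
ft_force: [-0.3, -1.4, 5.9]
grip_width: 0.203
```

```bash
python3 - <<'E'
from h import *
st()
E
```

```text
t 7.28 q [ 0.23  0.56 -1.16  2.03  0.63  0.96 -0.18] p [0.3662 0.2963 0.0064] yaw 61.8 z [ 0.003  0.001 -1.   ] F [-0.3 -1.4  5.9] w 0.203
```

servo_tool(
  moves=[
    {"travel": [0,0,-15],"dr": [0,0,0]},
    {"travel": [0,0,-15],"dr": [0,0,0]},
    {"travel": [0,0,0],"dr": [0,0,-10]},
    {"travel": [0,0,0],"dr": [0,0,-10]},
    {"travel": [0,0,0],"dr": [0,0,-10]},
    {"travel": [0,0,0],"dr": [0,0,-10]},
    {"travel": [0,0,0],"dr": [0,0,-10]},
    {"travel": [0,0,0],"dr": [0,0,-10]},
    {"travel": [0,0,0],"dr": [0,0,0]},
  ],
)

```text
clock: 8.4
position: [0.3662, 0.2962, 0.0367]
ee_rot: [0.487, 0.873, 0.002, 0.001]
ft_force: [-0.2, 0.4, -2.0]
grip_width: 0.203
```

```bash
python3 - <<'E'
from h import *
st(); plan([(.366,.296,.0065,121.8)])
E
```

```text
t 8.40 q [ 0.38  0.68 -1.39  2.01  0.76  1.12  0.77] p [0.3662 0.2962 0.0367] yaw 121.7 z [ 0.002  0.002 -1.   ] F [-0.2  0.4 -2. ] w 0.203
{"travel":[0, 0, 30],"dr":[0.2, -0.0, -0.1]},
```

servo_tool(
  moves=[
    {"travel": [0,0,0],"dr": [0,0,-10]},
    {"travel": [0,0,0],"dr": [0,0,-10]},
    {"travel": [0,0,0],"dr": [0,0,-10]},
    {"travel": [0,0,20],"dr": [0,0,0]},
    {"travel": [0,0,9],"dr": [0,0,0]},
    {"travel": [0,0,0],"dr": [0,0,0]},
  ],
)

```text
clock: 9.15
position: [0.366, 0.2962, 0.0072]
ee_rot: [0.245, 0.97, 0.001, 0.001]
ft_force: [0.5, 0.3, -2.1]
grip_width: 0.201
```

servo_tool(
  moves=[
    {"travel": [0,0,0],"dr": [0,0,0]},
    {"travel": [0,0,0],"dr": [0,0,0]},
    {"travel": [0,0,0],"dr": [0,0,0]},
    {"travel": [0,0,0],"dr": [0,0,0]},
    {"travel": [0,0,-50],"dr": [0,0,0]},
    {"travel": [0,0,-50],"dr": [0,0,0]},
    {"travel": [0,0,-20],"dr": [0,0,0]},
  ],
  claw=0,
)

```text
clock: 10.02
position: [0.3662, 0.2972, 0.1296]
ee_rot: [0.243, 0.97, 0.002, 0.002]
ft_force: [0.3, 0.2, -0.1]
grip_width: 1.004
```

servo_tool(
  moves=[
    {"travel": [0,0,0],"dr": [0,0,10]},
    {"travel": [0,0,0],"dr": [0,0,10]},
    {"travel": [0,0,0],"dr": [0,0,10]},
    {"travel": [0,0,0],"dr": [0,0,10]},
    {"travel": [0,0,0],"dr": [0,0,10]},
    {"travel": [0,0,0],"dr": [0,0,10]},
    {"travel": [0,0,0],"dr": [0,0,10]},
    {"travel": [0,0,0],"dr": [0,0,10]},
    {"travel": [0,0,0],"dr": [0,0,10]},
  ],
)

```text
clock: 11.15
position: [0.3655, 0.2962, 0.1271]
ee_rot: [0.859, 0.511, 0.001, 0.0]
ft_force: [0.3, -0.6, -0.9]
grip_width: 0.998
```

servo_tool(
  moves=[
    {"travel": [0,0,0],"dr": [0,0,10]},
    {"travel": [0,0,0],"dr": [0,0,10]},
    {"travel": [0,0,0],"dr": [0,0,10]},
    {"travel": [0,0,0],"dr": [0,0,10]},
    {"travel": [0,0,0],"dr": [0,0,10]},
    {"travel": [0,0,0],"dr": [0,0,10]},
    {"travel": [0,0,0],"dr": [0,0,10]},
    {"travel": [0,0,0],"dr": [0,0,10]},
    {"travel": [0,0,0],"dr": [0,0,10]},
    {"travel": [0,0,0],"dr": [0,0,0]},
  ],
)

```text
clock: 12.4
position: [0.3655, 0.2962, 0.1271]
ee_rot: [0.97, -0.243, 0.001, -0.001]
ft_force: [-0.6, -0.6, 0.5]
grip_width: 1.0
```

```bash
python3 - <<'E'
from h import *
st(); im=snap('wrist','w2')
hsv=cv2.cvtColor(im,cv2.COLOR_BGR2HSV)
m=cv2.inRange(hsv,(15,60,40),(35,255,255)); m[:,:250]=0;m[:,420:]=0
for v in range(0,300,15):
  u=np.nonzero(m[v])[0]
  if len(u): print(v,u.min(),u.max(),len(u),onz('w2',(u.min()+u.max())/2,v,.0145))
E
```

```text
t 12.40 q [ 0.07  0.17 -0.9   1.95  0.15  1.09 -1.39] p [0.3655 0.2962 0.1271] yaw -28.1 z [ 0.002  0.001 -1.   ] F [-0.6 -0.6  0.5] w 1.0
135 281 324 18 [0.37957089 0.3510823  0.0145    ]
150 274 328 45 [0.37201635 0.34029818 0.0145    ]
165 294 324 31 [0.37175766 0.32509346 0.0145    ]
180 311 326 16 [0.3727039  0.30870399 0.0145    ]
195 311 326 16 [0.36585816 0.2959254  0.0145    ]
210 310 328 19 [0.35918343 0.28245842 0.0145    ]
225 309 407 22 [0.38515228 0.2508449  0.0145    ]
240 311 405 18 [0.37815224 0.23625187 0.0145    ]
255 309 391 26 [0.36378639 0.22490967 0.0145    ]
270 309 370 21 [0.3465998  0.21433947 0.0145    ]
285 378 378 1 [0.37392906 0.17906519 0.0145    ]
```

View pics/w2.png

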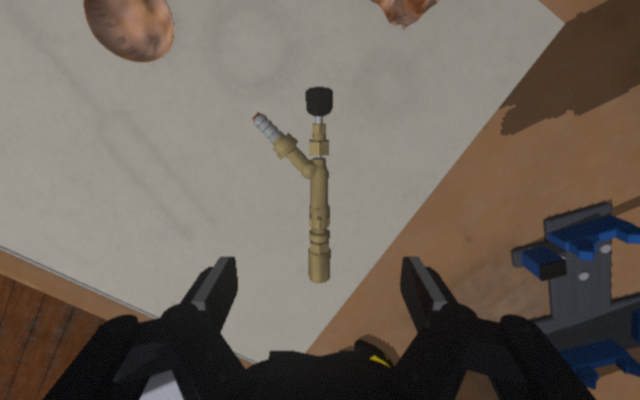

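```bash
python3 - <<'E'
from h import *
e=onz('w2',318.5,281,.012);k=onz('w2',319,100,.022); d=(k-e)[:2];L=np.linalg.norm(d);print(e,k,L,'yaw',np.degrees(np.arctan2(-d[0],d[1])),'mid',e[:2]+d/L*.092, 'from knob',k[:2]-d/L*.080)
plan([(.366,.2965,.07,-28),(.366,.2965,.0065,-28)])
E
```

```text
[0.32054765 0.21133923 0.012     ] [0.40586369 0.36976064 0.022     ] 0.17993379319514655 yaw -28.30417887422191 mid [0.36416967 0.29233996] from knob [0.3679315  0.29932521]
{"travel":[0, 0, 57],"dr":[-0.1, -0.1, 0.1]},
{"travel":[0, 0, 32],"dr":[-0.0, 0.0, -0.0]},{"travel":[0, 0, 32],"dr":[-0.0, 0.0, -0.0]},
```

servo_tool(
  moves=[
    {"travel": [0,0,57],"dr": [-0.1,-0.1,0]},
    {"travel": [0,0,32],"dr": [0,0,0]},
    {"travel": [0,0,32],"dr": [0,0,0]},
    {"travel": [0,0,0],"dr": [0,0,0]},
  ],
)

```text
clock: 12.95
position: [0.3643, 0.2954, 0.0045]
ee_rot: [0.97, -0.242, -0.002, 0.001]
ft_force: [0.1, -0.0, 0.7]
grip_width: 0.999
```

servo_tool(
  moves=[
    {"travel": [0,0,0],"dr": [0,0,0]},
    {"travel": [0,0,0],"dr": [0,0,0]},
    {"travel": [0,0,0],"dr": [0,0,0]},
    {"travel": [0,0,0],"dr": [0,0,0]},
    {"travel": [0,0,0],"dr": [0,0,0]},
    {"travel": [0,0,0],"dr": [0,0,0]},
    {"travel": [0,0,-50],"dr": [0,0,0]},
    {"travel": [0,0,-50],"dr": [0,0,0]},
    {"travel": [0,0,-20],"dr": [0,0,0]},
  ],
  claw=1,
  squeeze=45,
)

```text
clock: 14.08
position: [0.3665, 0.2968, 0.1286]
ee_rot: [0.97, -0.243, 0.001, -0.001]
ft_force: [-0.1, 0.2, -3.0]
grip_width: 0.196
```

```bash
python3 - <<'E'
from h import *
st(); plan([(.47,.17,.15,-19),(.561,.068,.15,-10)])
E
```

```text
t 14.07 q [ 0.09  0.18 -0.92  1.94  0.16  1.09 -1.39] p [0.3665 0.2968 0.1286] yaw -28.2 z [ 0.003  0.002 -1.   ] F [-0.1  0.2 -3. ] w 0.196
{"travel":[50, 21, -7],"dr":[-0.1, -0.0, -3.1]},{"travel":[49, 24, -7],"dr":[-0.0, -0.1, -3.0]},{"travel":[48, 26, -7],"dr":[-0.1, -0.0, -3.1]},
{"travel":[40, 22, 0],"dr":[0.0, -0.0, -3.0]},{"travel":[39, 24, 0],"dr":[0.0, -0.0, -3.0]},{"travel":[37, 27, 0],"dr":[0.0, -0.0, -3.0]},
```

servo_tool(
  moves=[
    {"travel": [50,21,-7],"dr": [0,0,-3]},
    {"travel": [49,24,-7],"dr": [-0.1,0,-3]},
    {"travel": [48,26,-7],"dr": [-0.1,0,-3.2]},
    {"travel": [20,22,0],"dr": [0,0,-3]},
    {"travel": [19,24,0],"dr": [0,0,-3]},
    {"travel": [17,27,0],"dr": [0,0,-3]},
    {"travel": [0,0,0],"dr": [0,0,0]},
    {"travel": [0,0,0],"dr": [0,0,0]},
  ],
)

```text
clock: 15.08
position: [0.5023, 0.0841, 0.1471]
ee_rot: [0.996, -0.087, -0.001, 0.001]
ft_force: [0.3, 0.2, -2.4]
grip_width: 0.203
```

```bash
python3 - <<'E'
from h import *
st(); im=snap('wrist','w3')
E
```

```text
t 15.07 q [ 0.45  0.23 -0.78  1.83  0.18  1.15 -0.57] p [0.5023 0.0841 0.1471] yaw -10.0 z [-0.002 -0.002 -1.   ] F [ 0.3  0.2 -2.4] w 0.203
```

View pics/w3.png

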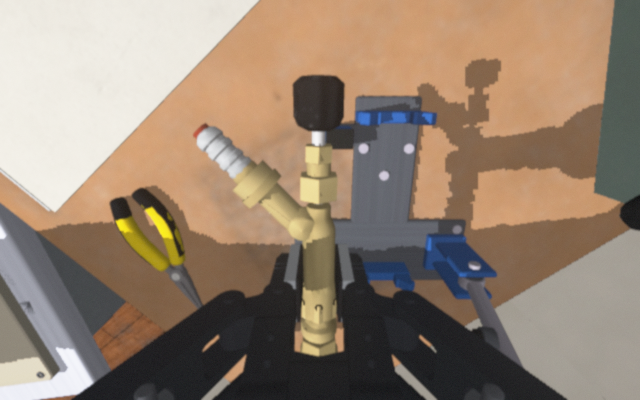

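```bash
python3 - <<'E'
from h import *
im=cv2.imread('pics/w3.png').astype(int); g=im.sum(2)//3
for v in (104,135,160,185,205):
  r=np.abs(np.diff(cv2.GaussianBlur(g[v].astype(np.float32).reshape(1,-1),(5,1),0)[0])); 
  L=345+np.argmax(r[345:368]) ; Rr=400+np.argmax(r[400:432]); a,b=onz('w3',L+.5,v,.008),onz('w3',Rr+.5,v,.008); print(v,L,Rr,a[:2],b[:2],np.linalg.norm(a-b),(a+b)[:2]/2)
hsv=cv2.cvtColor(im.astype(np.uint8),cv2.COLOR_BGR2HSV); m=cv2.inRange(hsv,(105,120,30),(130,255,255)); m[:100]=0;m[132:]=0;m[:,:345]=0
ys,xs=np.nonzero(m); print('blue',xs.min(),xs.max(),ys.min(),ys.max())
for u in range(354,442,6): q=np.nonzero(m[:,u])[0]; print(u,(q.min(),q.max()) if len(q) else None,end=' ')
for z in(.030,.048): print(z,onz('w3',xs.min(),118,z),onz('w3',xs.max(),118,z))
print('far edge',onz('w3',388,97,.008))
E
```

```text
104 354 421 [0.54913523 0.15656303] [0.61044354 0.14569269] 0.06226454215056042 [0.57978938 0.15112786]
135 353 423 [0.54438615 0.1286378 ] [0.61067326 0.11689006] 0.06732005956315999 [0.57752971 0.12276393]
160 352 419 [0.54011938 0.10469114] [0.60540254 0.09312587] 0.0662996717177283 [0.57276096 0.0989085 ]
185 350 415 [0.53459471 0.079495  ] [0.59981766 0.0679452 ] 0.06623768938900103 [0.56720618 0.0737201 ]
205 350 412 [0.5315771  0.05793918] [0.59530977 0.04665725] 0.06472353434333483 [0.56344344 0.05229821]
blue 345 435 111 127
354 None 360 (np.int64(111), np.int64(124)) 366 (np.int64(112), np.int64(125)) 372 (np.int64(112), np.int64(123)) 378 (np.int64(111), np.int64(124)) 384 (np.int64(112), np.int64(122)) 390 (np.int64(112), np.int64(122)) 396 (np.int64(111), np.int64(122)) 402 (np.int64(111), np.int64(122)) 408 (np.int64(112), np.int64(121)) 414 (np.int64(112), np.int64(123)) 420 (np.int64(112), np.int64(123)) 426 (np.int64(113), np.int64(123)) 432 (np.int64(113), np.int64(123)) 438 None 0.03 [0.53696677 0.14735662 0.03      ] [0.61406831 0.13368881 0.03      ]
0.048 [0.53561302 0.14872919 0.048     ] [0.60737613 0.13600773 0.048     ]
far edge [0.5803838  0.15725148 0.008     ]
```

servo_tool(
  moves=[
    {"travel": [32,6,0],"dr": [0,0,0]},
    {"travel": [32,6,0],"dr": [0,0,0]},
    {"travel": [0,0,30],"dr": [0,0,0]},
    {"travel": [0,0,35],"dr": [0,0,0]},
    {"travel": [0,0,0],"dr": [0,0,0]},
    {"travel": [0,0,0],"dr": [0,0,0]},
  ],
)

```text
clock: 15.88
position: [0.5641, 0.0613, 0.0835]
ee_rot: [0.996, -0.087, 0.0, 0.001]
ft_force: [0.4, -0.3, -2.6]
grip_width: 0.198
```

```bash
python3 - <<'E'
from h import *
st(); im=snap('wrist','w4'); snap('scene','s4')
plan([(.563,.061,.034,-10)])
E
```

```text
t 15.88 q [ 0.4   0.43 -0.71  1.75  0.32  1.08 -0.6 ] p [0.5641 0.0613 0.0835] yaw -9.9 z [ 0.    -0.002 -1.   ] F [ 0.4 -0.3 -2.6] w 0.198
{"travel":[-2, 0, 50],"dr":[0.1, -0.1, 0.0]},
```

View pics/w4.png

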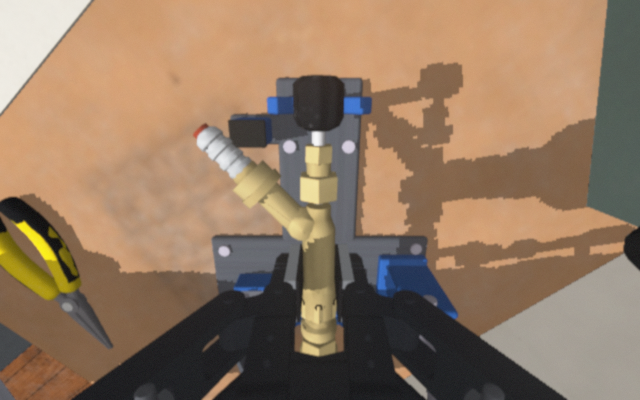

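servo_tool(
  moves=[
    {"travel": [-1,0,20],"dr": [0,0,0]},
    {"travel": [0,0,20],"dr": [0,0,0]},
    {"travel": [0,0,5],"dr": [0,0,0]},
    {"travel": [0,0,0],"dr": [0,0,0]},
    {"travel": [0,0,0],"dr": [0,0,0]},
  ],
)

```text
clock: 16.6
position: [0.5624, 0.0607, 0.0373]
ee_rot: [0.996, -0.087, -0.001, 0.001]
ft_force: [0.7, 0.3, -3.2]
grip_width: 0.2
```

servo_tool(
  moves=[
    {"travel": [0,0,2],"dr": [0,0,0]},
    {"travel": [0,0,1],"dr": [0,0,0]},
    {"travel": [0,0,0],"dr": [0,0,0]},
    {"travel": [0,0,0],"dr": [0,0,0]},
  ],
)

```text
clock: 17.1
position: [0.5626, 0.0605, 0.0342]
ee_rot: [0.996, -0.087, -0.0, 0.001]
ft_force: [-0.3, -0.3, -3.0]
grip_width: 0.2
```

servo_tool(
  moves=[
    {"travel": [0,0,1],"dr": [0,0,0]},
    {"travel": [0,0,0],"dr": [0,0,0]},
    {"travel": [0,0,0],"dr": [0,0,0]},
  ],
)

```text
clock: 17.48
position: [0.5627, 0.0605, 0.0338]
ee_rot: [0.996, -0.087, -0.0, 0.001]
ft_force: [-2.3, -1.3, 5.7]
grip_width: 0.203
```

servo_tool(
  moves=[
    {"travel": [0,0,1],"dr": [0,0,0]},
    {"travel": [0,0,0],"dr": [0,0,0]},
    {"travel": [0,0,0],"dr": [0,0,0]},
  ],
)

```text
clock: 17.85
position: [0.5628, 0.0605, 0.0336]
ee_rot: [0.996, -0.087, -0.0, 0.002]
ft_force: [-6.7, -1.1, 14.1]
grip_width: 0.196
```

servo_tool(
  moves=[
    {"travel": [0,0,-1.5],"dr": [0,0,0]},
    {"travel": [0,0,0],"dr": [0,0,0]},
  ],
)

```text
clock: 18.1
position: [0.5627, 0.0605, 0.0339]
ee_rot: [0.996, -0.087, -0.0, 0.001]
ft_force: [-1.2, -0.7, 3.4]
grip_width: 0.196
```

servo_tool(
  moves=[
    {"travel": [0,0,0],"dr": [0,0,0]},
    {"travel": [0,0,0],"dr": [0,0,0]},
    {"travel": [0,0,0],"dr": [0,0,0]},
    {"travel": [0,0,0],"dr": [0,0,0]},
    {"travel": [0,0,0],"dr": [0,0,0]},
    {"travel": [0,0,-20],"dr": [0,0,0]},
    {"travel": [0,0,-40],"dr": [0,0,0]},
    {"travel": [0,0,-50],"dr": [0,0,0]},
    {"travel": [0,0,-50],"dr": [0,0,0]},
    {"travel": [0,0,0],"dr": [0,0,0]},
  ],
  claw=0,
)

```text
clock: 19.35
position: [0.5648, 0.0618, 0.1992]
ee_rot: [0.996, -0.087, 0.003, 0.001]
ft_force: [0.3, -0.4, -0.3]
grip_width: 0.996
```

```bash
python3 - <<'E'
from h import *
st(); im=snap('wrist','w5'); s=snap('scene','s5'); s=cv2.resize(s[120:260,260:420],None,fx=3.5,fy=3.5,interpolation=cv2.INTER_CUBIC)
w=cv2.resize(im[60:360,160:500],None,fx=.85,fy=.85); 
c=np.zeros((490,560+290,3),np.uint8); c[:490,:560]=s; c[:w.shape[0],560:560+w.shape[1]]=w; cv2.imwrite('pics/c5.png',cv2.resize(c,(800,461)))
E
```

```text
t 19.35 q [ 0.44  0.31 -0.76  1.63  0.23  1.28 -0.53] p [0.5648 0.0618 0.1992] yaw -10.0 z [ 0.007 -0.002 -1.   ] F [ 0.3 -0.4 -0.3] w 0.996
```

View pics/c5.png

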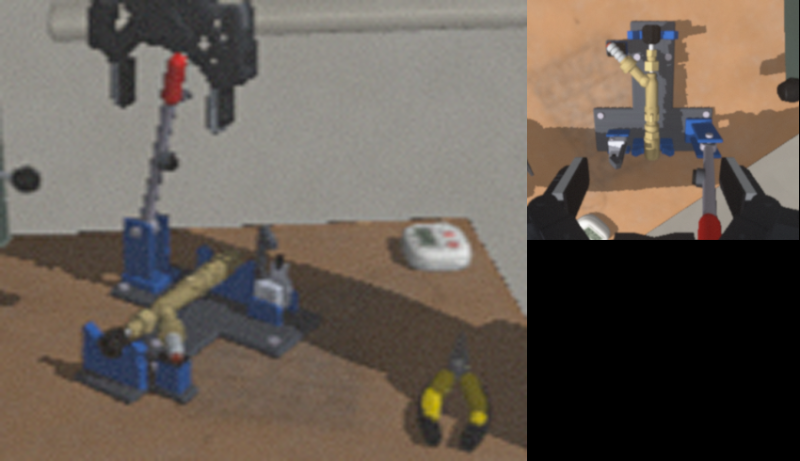

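```bash
cat >> h.py <<'E'
O=np.array([.5427,.0013]); X=np.array([np.cos(np.radians(10)),-np.sin(np.radians(10))]); Y=np.array([-X[1],X[0]])
def cl(x,y,z): return np.array([*(O+X*x/1e3+Y*y/1e3),z/1e3])
def tocl(p): d=np.array(p[:2])-O; return np.round([d@X*1e3,d@Y*1e3,p[2]*1e3],1)
def lev(th,r=155,n=9):
    f=1.35-th; return 85-r*np.cos(f)+n*np.sin(f), 64+r*np.sin(f)+n*np.cos(f)
def tri(a,pa,b,pb):
    o1,r1=ray(a,*pa);o2,r2=ray(b,*pb); A=np.column_stack([r1,-r2]); s=np.linalg.lstsq(A,o2-o1,rcond=None)[0]; return (o1+r1*s[0]+o2+r2*s[1])/2, np.linalg.norm(o1+r1*s[0]-o2-r2*s[1])
E
python3 - <<'E'
from h import *
c={}
for f in('t0','s0'):
  hsv=cv2.cvtColor(cv2.imread('pics/%s.png'%f),cv2.COLOR_BGR2HSV); m=cv2.inRange(hsv,(0,170,110),(6,255,255))|cv2.inRange(hsv,(174,170,110),(180,255,255))
  m[:,:290]=0; m[260:]=0
  n,l,s,ce=cv2.connectedComponentsWithStats(m); i=1+np.argmax(s[1:,4]); print(f,s[i],ce[i]); c[f]=ce[i]
  x,z=lev(0,153,0); print('pred',proj(f,cl(x,0,z)),[proj(f,cl(*[lev(0,r,0)[0],0,lev(0,r,0)[1]])) for r in(129,177)])
p,e=tri('t0',c['t0'],'s0',c['s0']); print('sleeve',p,tocl(p),e,'exp',lev(0,153,0))
p,e=tri('t0',(347,128),'s0',(267,175)); print('door knob',p,tocl(p),e)
st(); 
plan([(*cl(10,60,270),-10),(*cl(112,0,270),-10),(*cl(112,0,216),-10)])
E
```

```text
t0 [383 159   8   8  45] [386.28888889 162.44444444]
pred [386.04291179 162.00559375] [array([384.63732536, 161.90484789]), array([387.52678454, 162.1119508 ])]
s0 [312 137   4   4  10] [313.7 138.4]
pred [312.46454792 144.04509621] [array([311.04577303, 151.45910533]), array([313.92040072, 136.43733128])]
sleeve [ 0.58838954 -0.00500534  0.23158956] [ 46.1   1.7 231.6] 0.0005031251118119924 exp (np.float64(51.49197687476465), np.float64(213.28567374747885))
door knob [0.69880638 0.07044303 0.1300511 ] [141.7  95.2 130.1] 0.0011532395381980039
t 19.45 q [ 0.44  0.31 -0.76  1.64  0.23  1.28 -0.53] p [0.5629 0.061  0.1949] yaw -10.0 z [ 0.001 -0.003 -1.   ] F [ 0.1  0.3 -0.6] w 0.995
{"travel":[0, 1, -38],"dr":[0.1, -0.0, 0.0]},{"travel":[1, 1, -37],"dr":[0.0, -0.1, 0.0]},
{"travel":[51, 30, 0],"dr":[0.0, 0.0, 0.0]},{"travel":[51, 30, 0],"dr":[0.0, 0.0, 0.0]},
{"travel":[0, 0, 54],"dr":[0.0, 0.0, 0.0]},
```

servo_tool(
  moves=[
    {"travel": [0,1,-38],"dr": [0,0,0]},
    {"travel": [1,1,-38],"dr": [0,0,0]},
    {"travel": [51,30,0],"dr": [0,0,0]},
    {"travel": [51,30,0],"dr": [0,0,0]},
    {"travel": [0,0,0],"dr": [0,0,0]},
    {"travel": [0,0,27],"dr": [0,0,0]},
    {"travel": [0,0,28],"dr": [0,0,0]},
    {"travel": [0,0,0],"dr": [0,0,0]},
  ],
  claw=1,
)

```text
clock: 20.45
position: [0.6517, -0.0178, 0.212]
ee_rot: [0.996, -0.087, -0.003, 0.001]
ft_force: [0.4, 0.5, 0.9]
grip_width: -0.001
```

```bash
python3 - <<'E'
from h import *
st(); print(tocl(manip.get_obs()['position'])); im=snap('scene','s6'); snap('wrist','w6')
s=cv2.resize(im[90:240,250:410],None,fx=3.5,fy=3.5,interpolation=cv2.INTER_CUBIC); cv2.imwrite('pics/c6.png',s)
E
```

```text
t 20.45 q [ 0.44  0.49 -0.69  1.37  0.31  1.39 -0.42] p [ 0.6517 -0.0178  0.212 ] yaw -9.9 z [-0.006 -0.002 -1.   ] F [0.4 0.5 0.9] w -0.001
[1.106e+02 1.000e-01 2.120e+02]
```

View pics/c6.png

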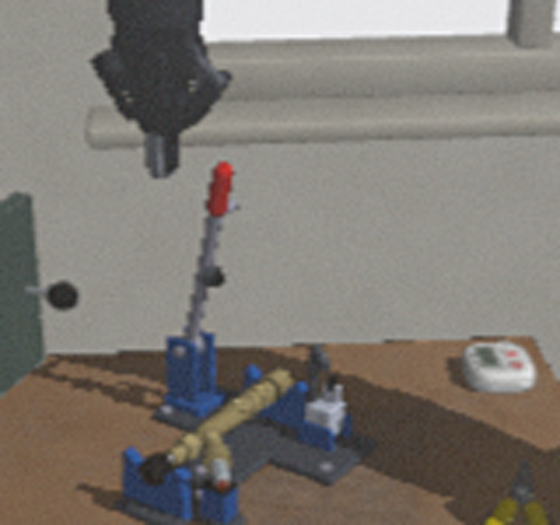

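```bash
python3 - <<'E'
from h import *
def tc(th): x,z=lev(th,158,9); return (*cl(x+12,0,z),-10)
for th in (0,.12,.6,1.2,1.3,1.35): print(th,tocl(tc(th)[:3]))
plan([tc(t) for t in (-.2,-.05,.1,.25,.4,.55,.7,.82,.94,1.06,1.15,1.22)])
E
```

```text
0 [ 71.2   0.  220.1]
0.12 [ 52.7   0.  215.9]
0.6 [-12.5  -0.  178.3]
1.2 [-57.9   0.   96.5]
1.3 [-60.4   0.   80.9]
1.35 [-61.  -0.  73.]
{"travel":[-9, 1, -7],"dr":[0.1, 0.1, 0.1]},
{"travel":[-24, 0, 1],"dr":[0.0, -0.0, -0.0]},
{"travel":[-23, 0, 4],"dr":[0.0, -0.0, -0.0]},
{"travel":[-23, 0, 8],"dr":[0.0, -0.0, -0.0]},
{"travel":[-21, 0, 11],"dr":[0.0, -0.0, -0.0]},
{"travel":[-19, 0, 15],"dr":[0.0, -0.0, -0.0]},
{"travel":[-17, 0, 16],"dr":[0.0, -0.0, -0.0]},
{"travel":[-11, 0, 16],"dr":[0.0, -0.0, -0.0]},
{"travel":[-10, 0, 16],"dr":[0.0, -0.0, -0.0]},
{"travel":[-7, 0, 17],"dr":[0.0, -0.0, -0.0]},
{"travel":[-4, 0, 14],"dr":[0.0, -0.0, -0.0]},
{"travel":[-3, 0, 11],"dr":[0.0, -0.0, -0.0]},
```

servo_tool(
  moves=[
    {"travel": [-9,1,-7],"dr": [0,0,0]},
    {"travel": [-24,0,1],"dr": [0,0,0]},
    {"travel": [-23,0,4],"dr": [0,0,0]},
    {"travel": [-23,0,8],"dr": [0,0,0]},
    {"travel": [0,0,0],"dr": [0,0,0]},
  ],
)

```text
clock: 21.18
position: [0.5753, -0.005, 0.2108]
ee_rot: [0.996, -0.087, 0.001, 0.002]
ft_force: [2.3, 1.4, 3.8]
grip_width: 0.001
```

servo_tool(
  moves=[
    {"travel": [-21,0,11],"dr": [0,0,0]},
    {"travel": [-19,0,15],"dr": [0,0,0]},
    {"travel": [-17,0,16],"dr": [0,0,0]},
    {"travel": [0,0,0],"dr": [0,0,0]},
  ],
)

```text
clock: 21.68
position: [0.5199, 0.0044, 0.1679]
ee_rot: [0.996, -0.087, 0.0, 0.001]
ft_force: [3.2, 0.2, 6.8]
grip_width: -0.002
```

```bash
python3 - <<'E'
from h import *
st(); print(tocl(manip.get_obs()['position']))
def tc(th): x,z=lev(th,158,9); return (*cl(x+12,0,z),-10)
plan([tc(t) for t in (.82,.94,1.06,1.15)])
im=snap('scene','s7')
s=cv2.resize(im[90:240,250:410],None,fx=3.5,fy=3.5,interpolation=cv2.INTER_CUBIC); cv2.imwrite('pics/c7.png',s)
E
```

```text
t 21.68 q [ 0.58  0.23 -0.76  1.79  0.17  1.19 -0.4 ] p [0.5199 0.0044 0.1679] yaw -10.0 z [ 0.    -0.003 -1.   ] F [3.2 0.2 6.8] w -0.002
[-23.   -0.9 167.9]
{"travel":[-12, -1, 16],"dr":[0.2, -0.1, 0.0]},
{"travel":[-9, 0, 17],"dr":[-0.0, 0.0, 0.0]},
{"travel":[-8, 0, 17],"dr":[-0.0, 0.0, 0.0]},
{"travel":[-4, 0, 14],"dr":[-0.0, 0.0, 0.0]},
```

View pics/c7.png

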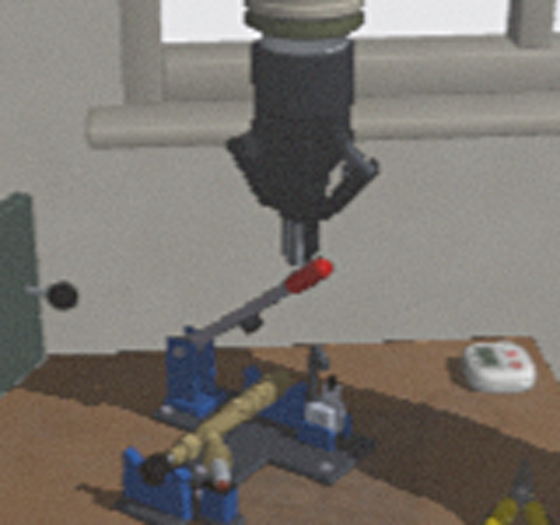

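servo_tool(
  moves=[
    {"travel": [-12,-1,16],"dr": [0,0,0]},
    {"travel": [-9,0,17],"dr": [0,0,0]},
    {"travel": [-8,0,17],"dr": [0,0,0]},
    {"travel": [0,0,0],"dr": [0,0,0]},
    {"travel": [0,0,0],"dr": [0,0,0]},
  ],
)

```text
clock: 22.35
position: [0.4928, 0.0103, 0.1188]
ee_rot: [0.996, -0.087, 0.001, 0.001]
ft_force: [1.8, -1.0, 7.6]
grip_width: -0.002
```

servo_tool(
  moves=[
    {"travel": [-4,0,14],"dr": [0,0,0]},
    {"travel": [0,0,0],"dr": [0,0,0]},
    {"travel": [0,0,0],"dr": [0,0,0]},
  ],
)

```text
clock: 22.72
position: [0.489, 0.0111, 0.1048]
ee_rot: [0.996, -0.087, 0.001, 0.001]
ft_force: [0.6, 0.1, 8.8]
grip_width: 0.001
```

servo_tool(
  moves=[
    {"travel": [-2,0,7],"dr": [0,0,0]},
    {"travel": [0,0,0],"dr": [0,0,0]},
    {"travel": [0,0,0],"dr": [0,0,0]},
  ],
)

```text
clock: 23.1
position: [0.4872, 0.0114, 0.0979]
ee_rot: [0.996, -0.087, 0.001, 0.001]
ft_force: [0.7, 0.6, 8.4]
grip_width: 0.001
```

```bash
python3 - <<'E'
from h import *
st(); print(tocl(manip.get_obs()['position']))
E
```

```text
t 23.10 q [ 0.58  0.24 -0.76  1.94  0.19  1.04 -0.44] p [0.4872 0.0114 0.0979] yaw -10.0 z [ 0.001 -0.002 -1.   ] F [0.7 0.6 8.4] w 0.001
[-56.4   0.3  97.9]
```

servo_tool(
  moves=[
    {"travel": [-1,0,5],"dr": [0,0,0]},
    {"travel": [0,0,0],"dr": [0,0,0]},
    {"travel": [0,0,0],"dr": [0,0,0]},
  ],
)

```text
clock: 23.48
position: [0.4861, 0.0116, 0.0928]
ee_rot: [0.996, -0.087, 0.001, 0.001]
ft_force: [1.0, 0.2, 7.4]
grip_width: 0.002
```

servo_tool(
  moves=[
    {"travel": [0,0,4],"dr": [0,0,0]},
    {"travel": [0,0,0],"dr": [0,0,0]},
    {"travel": [0,0,0],"dr": [0,0,0]},
  ],
)

```text
clock: 23.85
position: [0.4855, 0.0117, 0.0885]
ee_rot: [0.996, -0.087, 0.0, 0.001]
ft_force: [-2.0, 0.5, 7.7]
grip_width: 0.001
```

servo_tool(
  moves=[
    {"travel": [0,0,2],"dr": [0,0,0]},
    {"travel": [0,0,0],"dr": [0,0,0]},
    {"travel": [0,0,0],"dr": [0,0,0]},
  ],
)

```text
clock: 24.22
position: [0.4852, 0.0118, 0.0865]
ee_rot: [0.996, -0.087, -0.0, 0.001]
ft_force: [-3.2, 0.2, 9.6]
grip_width: -0.004
```

servo_tool(
  moves=[
    {"travel": [0,0,1.5],"dr": [0,0,0]},
    {"travel": [0,0,0],"dr": [0,0,0]},
    {"travel": [0,0,0],"dr": [0,0,0]},
  ],
)

```text
clock: 24.6
position: [0.485, 0.0118, 0.0849]
ee_rot: [0.996, -0.087, -0.0, 0.001]
ft_force: [-3.7, 0.6, 9.5]
grip_width: -0.001
```

servo_tool(
  moves=[
    {"travel": [0,0,1.5],"dr": [0,0,0]},
    {"travel": [0,0,0],"dr": [0,0,0]},
    {"travel": [0,0,0],"dr": [0,0,0]},
  ],
)

```text
clock: 24.98
position: [0.4848, 0.0118, 0.0833]
ee_rot: [0.996, -0.087, -0.001, 0.001]
ft_force: [-4.2, 1.0, 8.9]
grip_width: 0.002
```

servo_tool(
  moves=[
    {"travel": [0,0,1.5],"dr": [0,0,0]},
    {"travel": [0,0,0],"dr": [0,0,0]},
    {"travel": [0,0,0],"dr": [0,0,0]},
  ],
)

```text
clock: 25.35
position: [0.4846, 0.0118, 0.0816]
ee_rot: [0.996, -0.087, -0.001, 0.001]
ft_force: [-4.1, 1.3, 7.8]
grip_width: -0.001
```

servo_tool(
  moves=[
    {"travel": [-0.5,0,1.2],"dr": [0,0,0]},
    {"travel": [0,0,0],"dr": [0,0,0]},
    {"travel": [0,0,0],"dr": [0,0,0]},
  ],
)

```text
clock: 25.72
position: [0.4845, 0.0119, 0.0807]
ee_rot: [0.996, -0.087, -0.001, 0.001]
ft_force: [-3.8, 0.7, 9.2]
grip_width: 0.0
```

servo_tool(
  moves=[
    {"travel": [-0.5,0,1.2],"dr": [0,0,0]},
    {"travel": [0,0,0],"dr": [0,0,0]},
    {"travel": [0,0,0],"dr": [0,0,0]},
  ],
)

```text
clock: 26.1
position: [0.4844, 0.012, 0.0797]
ee_rot: [0.996, -0.087, -0.0, 0.001]
ft_force: [-4.0, 0.2, 11.4]
grip_width: 0.002
```

servo_tool(
  moves=[
    {"travel": [0,0,-3],"dr": [0,0,0]},
    {"travel": [0,0,0],"dr": [0,0,0]},
    {"travel": [0,0,0],"dr": [0,0,0]},
  ],
)

```text
clock: 26.48
position: [0.4835, 0.0116, 0.0812]
ee_rot: [0.996, -0.087, -0.0, 0.001]
ft_force: [1.9, -0.5, 1.9]
grip_width: -0.001
```

servo_tool(
  moves=[
    {"travel": [0,0,-4],"dr": [0,0,0]},
    {"travel": [0,0,0],"dr": [0,0,0]},
    {"travel": [0,0,0],"dr": [0,0,0]},
  ],
)

```text
clock: 26.85
position: [0.4828, 0.0116, 0.0849]
ee_rot: [0.996, -0.087, -0.001, 0.001]
ft_force: [-0.9, 0.4, -0.7]
grip_width: -0.0
```

Caught: the force fell to zero while the lever stayed down. Retreat and verify.

servo_tool(
  moves=[
    {"travel": [0,0,-20],"dr": [0,0,0]},
    {"travel": [0,0,-50],"dr": [0,0,0]},
    {"travel": [0,0,-60],"dr": [0,0,0]},
    {"travel": [-30,0,-50],"dr": [0,0,0]},
    {"travel": [-40,0,0],"dr": [0,0,0]},
    {"travel": [0,0,0],"dr": [0,0,0]},
    {"travel": [0,0,0],"dr": [0,0,0]},
  ],
)

```text
clock: 27.72
position: [0.4143, 0.024, 0.265]
ee_rot: [0.996, -0.087, -0.0, 0.002]
ft_force: [1.2, -0.1, -0.8]
grip_width: 0.0
```

```bash
python3 - <<'E'
from h import *
st(); im=snap('scene','s8'); s=cv2.resize(im[150:260,270:430],None,fx=4,fy=4,interpolation=cv2.INTER_CUBIC)
t=cv2.resize(snap('top','t8')[140:240,300:410],None,fx=1.4,fy=1.4,interpolation=cv2.INTER_CUBIC); c=np.zeros((440,800,3),np.uint8); c[:,:640]=s; c[:t.shape[0],642:642+t.shape[1]]=t; cv2.imwrite('pics/c8.png',c)
for th in(0,1.3): print(th,[((proj('s8',cl(lev(th,r,0)[0],0,lev(th,r,0)[1]))-[270,150])*4).round() for r in(129,177)])
E
```

```text
t 27.73 q [ 0.69 -0.15 -0.76  1.88 -0.11  1.37 -0.22] p [0.4143 0.024  0.265 ] yaw -10.0 z [-0.001 -0.003 -1.   ] F [ 1.2 -0.1 -0.8] w 0.0
0 [array([164.,   6.]), array([176., -54.])]
1.3 [array([280., 194.]), array([339., 210.])]
```

View pics/c8.png

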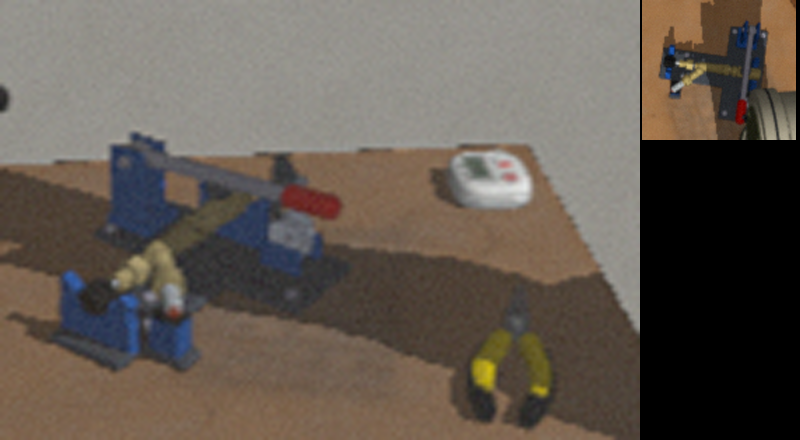

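The lever lies level at the predicted sleeve pixels (284–339, 194–210), held by the catch. The torch is in both saddles, its knob at the far end and its nozzle on the rest, and the arm is clear. Handing in.

```bash
python3 -c "
from workcell import manip
print(manip.hand_in())"
```

```text
the job is handed in; nothing more can be done
None
```

The torch is lying in both saddles with the lever caught down over it, and the job was handed in at about 28 s of robot time.

**Placing the torch:** My first approach ran the last joint into its limit before I touched the torch. I then gripped it the other way round, turned it about 90° on the board and put it down. I regripped it and laid it in the saddles while the lever was still up. A picture taken after letting go showed the knob in the far saddle and the nozzle on the rest.

**Pressing the lever:** I pushed it down with the closed fingertips, in 1–2 mm steps near the end. The click was not a sharp drop: the force fell from about 9.6 to 7.8 N, then rose to 11.4 N. I stopped there, at about 1.31 rad by my geometry. When I backed off 7 mm, the force went to zero and the lever stayed down.

**Last checks:**
- **Lever:** the final picture shows it level where I predicted for about 1.3 rad, with the robot clear of everything.
- **Buffer and foot:** I could not measure the buffer squash or the foot's force on the torch. The force rise at the end suggests the pin may have just touched the buffer, well short of crushing it.
- **Other items:** the timer looks unmoved in the last picture. I did not check the beaker or jug in it, but the arm never went near them.

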